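Rub down the tape on a packed jar carton

TASK

The packed carton in the middle of the bench has just been taped: take the red-handled burnisher out of its wooden block and rub the tape down along the carton's centre seam with its white tip, over the whole length in one direction, starting at the end away from the robot and drawing it slowly, with light steady pressure, to the end near the robot. Keep on the seam and do not rub on the bare card, crush the carton or shove it out of its place. Then stand the burnisher back upright in its block, fully down, let go, and leave the jug and the two jars nearest the robot where they are.

Things in the scene. Friction and masses are not known exactly. Their poses are not given: they have to be found in the camera images.
- burnisher_grip (a point): Centre of the burnisher's upright red handle, where to grip it, firmly (about 40 N or more) or it may pivot in the fingers. Handle 20 x 20 mm square, reaching 36 mm below and above this point, its flat sides facing this point's x and y axes; z points up the stick, from tip to handle
- burnisher_tip (a point): Lowest point of the burnisher's round white tip (ball end, radius 6 mm), 88 mm below burnisher_grip along the stick; same axes
- burnisher: The whole burnisher, a loose stick 124 mm long, about 90 g, standing upright in its block: red handle, below it a brass collar 32 mm across and 6 mm thick, then a 46 mm shank, 16 then 12 mm across, with the white tip; origin at the tip
- block_hole0 (a point): Centre of the mouth of the round hole in the top face of the burnisher's block: hole 23 mm across, 50 mm deep. When the burnisher stands home, its collar rests on the block's top and its tip is 46 mm below this point
- block: The burnisher's dark wooden block, 80 x 80 mm, 55 mm tall, fixed to the table to the left or right of the carton (the jug stands on the other side); origin at the centre of its underside, z up
- carton: Closed cardboard carton of six full jars, 230 mm long (x), 160 mm wide (y), 115 mm tall, about 3 kg, loose on the table; origin at the centre of its underside. Its x axis points away from the robot, turned up to about 35 degrees either way
- seam_mid (a point): Middle of the seam on the carton's top face, where the two long flaps meet (2 mm gap, full 230 mm length) under cream see-through tape 46 mm wide, 23 mm each side; x runs along the seam away from the robot, y across it, z up. The top gives under the tip: it yields from about 2 N on, then about 1 mm for each 1.6 N
- seam_far (a point): End of the seam away from the robot, at the carton's top edge, 115 mm from seam_mid
- seam_near (a point): End of the seam near the robot, at the carton's top edge, 115 mm from seam_mid
- jug: Bystander: stoneware jug, 107 mm across, 169 mm tall; origin at the centre of its underside
- jar_plum: Bystander: jar of dark jam with gold lid, 70 mm across, 95 mm tall, to one side between the carton and the robot; origin at the centre of its underside
- jar_red: Bystander: jar of red jam with gold lid, 70 mm across, 95 mm tall, to one side between the carton and the robot; origin at the centre of its underside
Mind the look-alikes: they are no part of the job. What is shaped like the burnisher but turquoise is not meant. Of the things shaped like the block, the wooden one is meant.

How it is judged:
By the outcome, as a careful person would: the job done as asked, in the order asked, and still so for the second after the job is handed in, with the robot touching nothing.
It also fails if it takes over 61 s, if anything falls off the work surface, if the arm or the gripper's body presses on something with over 40 N, if the wrist force passes 120 N, or if a joint passes its speed limit or range.

ROBOT

A 6-joint arm with a two-finger parallel gripper is mounted at the origin on the work surface. World frame = base frame: x ahead of the robot, y to its left, z up, the work surface at z = 0. Lengths are in m, angles in degrees, forces in N, time in s.
With the tool pointing down it reaches from about 0.3 to 0.875 m from the base axis. Payload 6.4 kg.
Tool frame: the origin (TCP) lies at the very end of the fingers, on their centre line; the grasp point (between the pads) lies 19 mm behind it; z points along the fingers, y is the direction in which the jaws open and shut (so a half turn about z gives the same grasp; the last joint's range is limited). The gripper opens to 88 mm and grips with 3 to 60 N. Pads are 18 mm wide; open, the fingers measure 123 mm over their backs; the gripper's body (75 mm by 187 mm) begins 45 mm behind the grasp point.
Start: joints at [53.44, 10.359, 92.074, -0, 77.567, -11.82], TCP at [0.241, 0.522, 0.239] pointing down, gripper open.
Joint ranges: [-171.53, 171.53], [-51.25, 118.39], [17.06, 147.69], [-65.23, 245.23], [0, 150.52], [-178.68, 178.68]. Speed limits (degrees/s): [147.25, 147.25, 172.46, 180, 180, 180].

INTERFACE

Orientations are given as a 3x3 rotation matrix whose columns are the frame's x, y, z axes.
In Python, from plant import get_state, read_camera, get_calibration, finish_job gives the robot as it stands.
- The arm moves only by the tool drive_tool, never from a script. Its argument "rows" is a list of rows, each an object with "dp": the shift along the world's x, y, z in units of 50 cm (1.0 is 50 cm), a list of three; "yaw": the turn about the world's z in units of 45 degrees (1.0 is 45 degrees); "gripper": the opening, from 0 (shut) to 1 (fully open). A call has exactly 5 rows; each row shifts and turns the pose as measured when the row begins; what a row does not reach is not made up. A row lasts 1/12 s, in which the tool goes at most 41.7 mm and 7.16 degrees, less where a joint would pass 70% of its speed; a pose out of reach is approached as far as the arm can. A call with a number of a shift or a turn outside -1 to 1 is refused whole. A call with a gripper value outside its range is refused whole. The fingers move at their own pace and stop on an object; "grip_force" is the grip in N (left out, the last holds). Time passes only in rows, so rows that do not move let the fingers close, or fill a call up. It gives the time, the measured TCP pose, the force and the opening at its end, in the units of the state.
- get_state(): the state, without advancing time (a new reading comes with each control period).
- read_camera(name): name is "scene" or "top" or "wrist"; returns the picture (420x560x3 uint8, blue, green, red); there is no depth.
- get_calibration(name): a dict with "camera_matrix" (3x3 intrinsics, pixels), "k1" (the pictures are not rectified: a ray, as slopes to the right and down, at radius r is drawn at 1 + k1 r^2 times it, then the intrinsics apply), "eye" and "orientation" of the camera in the world; the wrist camera has in their place "T_tool_cam" (4x4, takes a point from camera to tool coordinates, whose origin is the TCP and whose axes are the flange's). Camera axes: x right, y up, looking along -z (the intrinsics and any distortion apply to the point x, -y, -z); pixel columns grow to the right and rows downward; lengths in m; the calibration is good to about 2 mm. A picture is of the moment at which its call begins: read the wrist's pose just before it. get_calibration takes no time and is no camera call.
- finish_job(): hands the job in, once; it reports no verdict.
The state is a dict: "time_s": time; "joints": joint angles; "joint_vel": joint speeds; "joint_efforts": joint torques, N m; "tcp_pos": TCP position; "tcp_rot": TCP orientation; "force": force on the tool from outside, world axes, zero at the start; "ft_torque": the same for the moment, N m; "width": finger opening in m.
Only numpy, scipy, OpenCV 4.12 (cv2) and the standard library are available. Lean on these libraries where they do the work, as an engineer would, in place of code of your own. Each camera call takes 0.05 s, during which the arm holds its last target. There are 200 camera calls.

## Working session

There is one attempt and no reset: what is moved stays moved. The work goes in short steps, Python scripts to look and compute and a tool call to move; the robot and the scene stay as the last step left them, time stands still between calls to the robot, and variables do not carry over. Pictures are saved under pics/ and viewed, about 8 in all and at most 12, crops included, and the job is handed in when it is done.

Besides the shell and the picture viewer there is one more tool, called after "Call:" by a JSON object that holds its "name" and its "arguments". drive_tool: Moves the arm, as the interface text tells. Shifts and turns lie within -1 to 1; 1 stands for 50 cm of shift or 45 degrees of turn. Its arguments: {"type":"object","properties":{"rows":{"type":"array","items":{"type":"object","properties":{"dp":{"type":"array","items":{"type":"number","minimum":-1,"maximum":1}},"yaw":{"type":"number","minimum":-1,"maximum":1},"gripper":{"type":"number"}}}},"grip_force":{"type":"number"}},"required":["rows"]}

```bash
mkdir -p pics; cat > h.py <<'E'
import numpy as np,cv2
from plant import *
def ray(cal,u,v,R=None,eye=None):
    K=np.array(cal["camera_matrix"]);k=cal["k1"]
    d=np.array([(u-K[0,2])/K[0,0],(v-K[1,2])/K[1,1]]);s=d.copy()
    for _ in range(30): s=d/(1+k*(s@s))
    c=np.array([s[0],-s[1],-1.])
    return c
def pix2z(name,u,v,z,st=None):
    cal=get_calibration(name);c=ray(cal,u,v)
    if name=="wrist":
        T=np.array(cal["T_tool_cam"]);R0=np.array(st["tcp_rot"]);R=R0@T[:3,:3];e=np.array(st["tcp_pos"])+R0@T[:3,3]
    else: R=np.array(cal["orientation"]);e=np.array(cal["eye"])
    d=R@c
    return e+d*(z-e[2])/d[2]
def proj(name,P,st=None):
    cal=get_calibration(name)
    if name=="wrist":
        T=np.array(cal["T_tool_cam"]);R0=np.array(st["tcp_rot"]);R=R0@T[:3,:3];e=np.array(st["tcp_pos"])+R0@T[:3,3]
    else: R=np.array(cal["orientation"]);e=np.array(cal["eye"])
    c=R.T@(np.array(P)-e);s=np.array([c[0],-c[1]])/-c[2];s=s*(1+cal["k1"]*(s@s));K=np.array(cal["camera_matrix"])
    return K[:2,:2]@s+K[:2,2]
E
python3 - <<'E'
from h import *
for n in("top","scene"):
    cv2.imwrite(f"pics/{n}0.png",read_camera(n));c=get_calibration(n);print(n,c)
print(get_calibration("wrist"));s=get_state();print(s)
E
```

```text
top {'camera_matrix': array([[426.66220042,   0.        , 283.20554861],
       [  0.        , 426.66220042, 206.73371498],
       [  0.        ,   0.        ,   1.        ]]), 'k1': -0.04326663793440601, 'eye': array([ 0.3845831 , -0.03959038,  1.25866424]), 'orientation': array([[ 0.02408144,  0.99244216, -0.12032726],
       [-0.99966111,  0.02509549,  0.00691903],
       [ 0.0098864 ,  0.12011986,  0.99271017]])}
scene {'camera_matrix': array([[451.31407711,   0.        , 276.35096216],
       [  0.        , 451.31407711, 206.34445409],
       [  0.        ,   0.        ,   1.        ]]), 'k1': -0.000561740627585656, 'eye': array([1.12745094, 0.40829673, 0.73042258]), 'orientation': array([[-0.55980191, -0.53690406,  0.63115438],
       [ 0.82857556, -0.35425527,  0.43355017],
       [-0.00918508,  0.7656613 ,  0.64317836]])}
{'camera_matrix': array([[332.30066496,   0.        , 275.21875884],
       [  0.        , 332.30066496, 209.10954957],
       [  0.        ,   0.        ,   1.        ]]), 'k1': -0.014223964221296174, 'T_tool_cam': array([[ 5.97961534e-04,  9.46902700e-01, 
[... 379 characters left out ...]
+01,  5.58628853e-04,
        7.75674585e+01, -1.18191404e+01]), 'joint_vel': array([-0.03060402, -0.1043792 , -0.20918072,  0.01126106,  0.02432497,
       -0.06798432]), 'joint_efforts': array([ 1.01209713e-03, -4.34820628e+01, -3.42698658e+01,  7.05631846e-02,
        3.39634123e-02, -5.71720045e-05]), 'tcp_pos': array([0.24037005, 0.52185387, 0.23795419]), 'tcp_rot': array([[-9.08189172e-01,  4.18558996e-01, -8.91499935e-04],
       [ 4.18559828e-01,  9.08188452e-01, -1.18605625e-03],
       [ 3.13215435e-04, -1.45030950e-03, -9.99998899e-01]]), 'force': array([ 0.76180822,  0.78238912, -0.47060594]), 'ft_torque': array([0.00907123, 0.04750855, 0.00556201]), 'width': 0.08843165614427828}
```

View pics/top0.png

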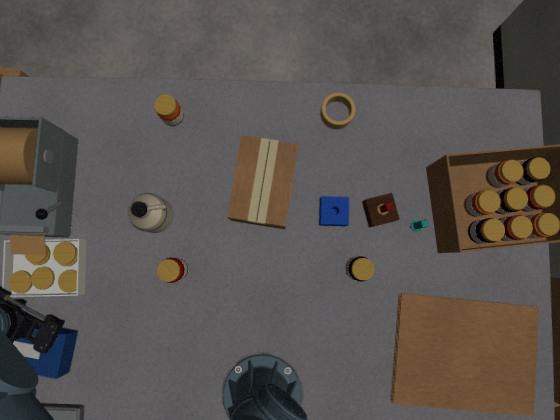

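View pics/scene0.png

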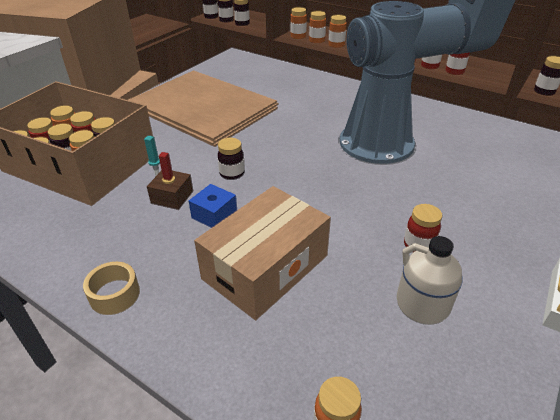

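Top view: the dark wooden block with the red stick is at (381,210). The blue block at (335,211) and the turquoise stick at (419,225) are decoys. The carton is at (264,182), the jug at (150,212), the plum jar at (362,268) and the red jar at (172,270). I'll enlarge to confirm.

```bash
python3 - <<'E'
from h import *
a=cv2.imread("pics/top0.png");b=cv2.imread("pics/scene0.png")
c1=cv2.resize(a[130:235,225:305],None,fx=5,fy=5,interpolation=3)
c2=cv2.resize(a[185:237,355:411],None,fx=5,fy=5,interpolation=3)
c3=cv2.resize(b[130:210,140:200],None,fx=4,fy=4,interpolation=3)
o=np.zeros((600,700,3),np.uint8);o[:525,:400]=c1;o[:260,410:690]=c2;o[265:585,410:650]=c3
cv2.imwrite("pics/crop1.png",o)
E
```

```text
(no output)
```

View pics/crop1.png

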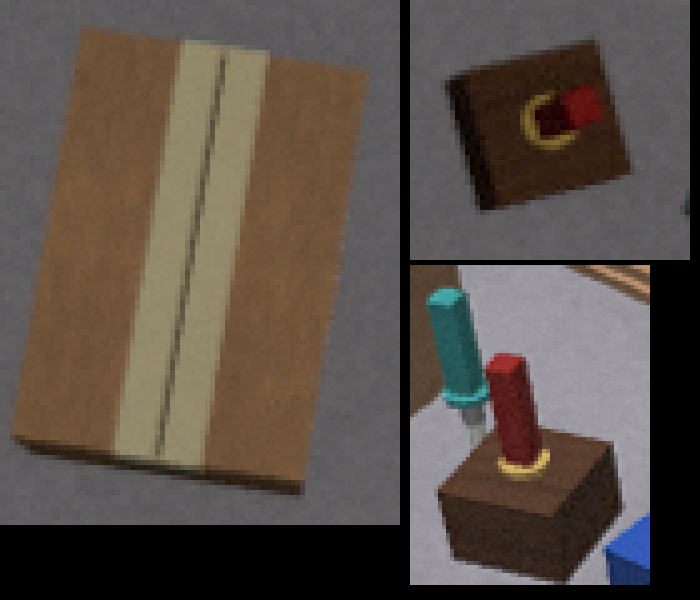

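```bash
python3 - <<'E'
from h import *
P=lambda x,y,z,ox,oy,m: pix2z("top",ox+(x+.5)/5-.5-(0),oy+(y+.5)/5-.5,z)
B=lambda x,y,z:P(x-410,y,z,355,185,0)
C=lambda x,y,z:P(x,y,z,225,130,0)
print("collar",B(549,119,.061),"top",B(581,106,.133))
k=[B(*p,.055) for p in [(448,80),(597,40),(632,175),(492,208)]]
print("block",np.mean(k,0),[np.linalg.norm(k[i]-k[i-1]) for i in range(4)],[np.degrees(np.arctan2(*(k[i]-k[i-1])[1::-1])) for i in range(4)])
f,n=C(224,46,.115),C(157,461,.115)
print("seam",f,n,np.linalg.norm(f-n),np.degrees(np.arctan2(*(f-n)[1::-1])))
k=[C(*p,.115) for p in [(81,28),(368,72),(302,485),(13,438)]]
print("carton",np.mean(k,0),[np.linalg.norm(k[i]-k[i-1]) for i in range(4)],[np.degrees(np.arctan2(*(k[i]-k[i-1])[1::-1])) for i in range(4)])
print("blue",pix2z("top",335,211,.055),"turq",pix2z("top",419,225,.1),"plum",pix2z("top",362,268,.095),"jug",pix2z("top",145,209,.15))
# handle-top square in scene: triangulate
for p in [(508,360)]:
  u,v=140+(p[0]-410)/4,130+(p[1]-265)/4
  print("scene top",pix2z("scene",u,v,.133), "collar", pix2z("scene",140+(524-410)/4,130+(462-265)/4,.061))
s=get_state();print(proj("wrist",[0.6,-0.3,.1],s))
E
```

```text
collar [ 0.53210891 -0.3296467   0.061     ] top [ 0.53067117 -0.32945732  0.133     ]
block [ 0.52902475 -0.32728282  0.055     ] [np.float64(0.07692792431482914), np.float64(0.08956979369851822), np.float64(0.0797299294623543), np.float64(0.0828830845037839)] [np.float64(19.15059986751066), np.float64(-73.54260712580412), np.float64(-165.78543289589462), np.float64(104.50351505723759)]
seam [ 0.71075005 -0.00498921  0.115     ] [0.48058352 0.02455416 0.115     ] 0.23205482644883776 -7.3142936390603905
carton [0.59443008 0.00956117 0.115     ] [np.float64(0.22962619155052716), np.float64(0.16013490942597863), np.float64(0.23063776274124043), np.float64(0.1575493036816718)] [np.float64(-7.070979219335675), np.float64(-97.44957763284933), np.float64(172.284221221196), np.float64(82.18162503789472)]
blue [ 0.52198683 -0.19552002  0.055     ] turq [ 0.48399549 -0.42118662  0.1       ] plum [ 0.36373324 -0.26534167  0.095     ] jug [0.50383564 0.31445785 0.15      ]
scene top [ 0.52644256 -0.32830711  0.133     ] collar [ 0.53161597 -0.3261708   0.061     ]
[-95.47117504 596.25940675]
```

The crops confirm it: the red stick sits in the dark wooden block at about (0.531,-0.328). The seam runs from (0.711,-0.005) to (0.481,0.025), 232 mm long against the 230 given, at yaw -7.3°. Next I move over the block.

Call:
{"name": "drive_tool", "arguments": {"rows": [{"dp": [0.026,-0.077,0.01],"yaw": -0.13,"gripper": 1},{"dp": [0.026,-0.077,0.01],"yaw": -0.13,"gripper": 1},{"dp": [0.026,-0.077,0.01],"yaw": -0.13,"gripper": 1},{"dp": [0.026,-0.077,0.01],"yaw": -0.13,"gripper": 1},{"dp": [0.026,-0.077,0.01],"yaw": -0.13,"gripper": 1}], "grip_force": 50}}

```text
time_s: 0.52
tcp_pos: [0.3014, 0.3274, 0.2578]
tcp_rot: [[-0.581, 0.814, -0.009], [0.814, 0.581, -0.003], [0.003, -0.01, -1.0]]
force: [1.0, -0.4, -0.1]
width: 0.0882
```

Call:
{"name": "drive_tool", "arguments": {"rows": [{"dp": [0.026,-0.077,0],"yaw": -0.13,"gripper": 1},{"dp": [0.026,-0.077,0],"yaw": -0.13,"gripper": 1},{"dp": [0.026,-0.077,0],"yaw": -0.13,"gripper": 1},{"dp": [0.026,-0.077,0],"yaw": 0,"gripper": 1},{"dp": [0.026,-0.077,0],"yaw": 0,"gripper": 1}]}}

```text
time_s: 0.93
tcp_pos: [0.3651, 0.1289, 0.2581]
tcp_rot: [[-0.291, 0.957, -0.007], [0.957, 0.291, 0.0], [0.003, -0.007, -1.0]]
force: [0.3, 0.7, 0.2]
width: 0.0881
```

Call:
{"name": "drive_tool", "arguments": {"rows": [{"dp": [0.026,-0.077,0],"yaw": 0,"gripper": 1},{"dp": [0.026,-0.077,0],"yaw": 0,"gripper": 1},{"dp": [0.026,-0.077,0],"yaw": 0,"gripper": 1},{"dp": [0.026,-0.077,0],"yaw": 0,"gripper": 1},{"dp": [0.026,-0.077,0],"yaw": 0,"gripper": 1}]}}

```text
time_s: 1.35
tcp_pos: [0.4284, -0.07, 0.258]
tcp_rot: [[-0.29, 0.957, -0.005], [0.957, 0.29, 0.0], [0.002, -0.005, -1.0]]
force: [0.6, 0.3, 0.9]
width: 0.0884
```

Call:
{"name": "drive_tool", "arguments": {"rows": [{"dp": [0.03,-0.075,0],"yaw": 0,"gripper": 1},{"dp": [0.03,-0.075,0],"yaw": 0,"gripper": 1},{"dp": [0.03,-0.075,0],"yaw": 0,"gripper": 1},{"dp": [0.03,-0.075,0],"yaw": 0,"gripper": 1},{"dp": [0.03,-0.075,0],"yaw": 0,"gripper": 1}]}}

```text
time_s: 1.77
tcp_pos: [0.502, -0.2647, 0.2562]
tcp_rot: [[-0.287, 0.958, -0.006], [0.958, 0.287, 0.002], [0.004, -0.006, -1.0]]
force: [1.0, 0.4, 0.4]
width: 0.0885
```

Call:
{"name": "drive_tool", "arguments": {"rows": [{"dp": [0.03,-0.075,-0.02],"yaw": 0,"gripper": 1},{"dp": [0.02,-0.05,-0.02],"yaw": 0,"gripper": 1},{"dp": [0.005,-0.02,0],"yaw": 0,"gripper": 1},{"dp": [0,0,0],"yaw": 0,"gripper": 1},{"dp": [0,0,0],"yaw": 0,"gripper": 1}]}}

```text
time_s: 2.18
tcp_pos: [0.5291, -0.3474, 0.2314]
tcp_rot: [[-0.279, 0.96, -0.009], [0.96, 0.279, 0.004], [0.006, -0.008, -1.0]]
force: [-0.3, 0.5, -0.0]
width: 0.0879
```

```bash
python3 - <<'E'
from h import *
import pickle
s=get_state();a=read_camera("wrist");pickle.dump(s,open("s1.pkl","wb"));cv2.imwrite("pics/w1raw.png",a)
p=proj("wrist",[.531,-.3285,.133],s);print(s["tcp_pos"],p,proj("wrist",[.531,-.3285,.061],s))
x,y=[int(max(0,q)) for q in (min(p[0]-110,560-220),min(p[1]-100,420-200))]
print(x,y);cv2.imwrite("pics/w1.png",cv2.resize(a[y:y+200,x:x+220],None,fx=3,fy=3,interpolation=3))
E
```

```text
[ 0.52908332 -0.34739339  0.23135747] [285.75717645 189.50015042] [284.14406113 170.22944912]
175 89
```

View pics/w1.png

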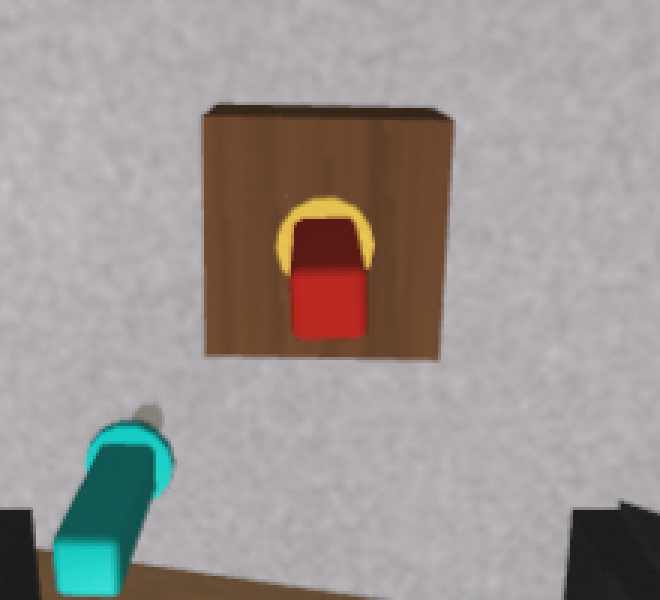

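```bash
python3 - <<'E'
from h import *
import pickle
s=pickle.load(open("s1.pkl","rb"))
W=lambda x,y,z:pix2z("wrist",175+(x+.5)/3-.5,89+(y+.5)/3-.5,z,s)
print("top",W(329.5,304,.133),"collar",W(325.5,245,.061))
k=[W(*p,.055) for p in[(203,115),(454,121),(440,360),(205,355)]]
print(np.mean(k,0),[(np.linalg.norm(k[i]-k[i-1]).round(4),np.degrees(np.arctan2(*(k[i]-k[i-1])[1::-1])).round(1)) for i in range(4)])
k=[W(*p,.133) for p in[(292,268),(367,270),(367,340),(292,338)]]
print([(np.linalg.norm(k[i]-k[i-1]).round(4),np.degrees(np.arctan2(*(k[i]-k[i-1])[1::-1])).round(1)) for i in range(4)])
for h in(.05,.1,.124,.14):print(h,W(87,568,h))
print("tq shank",W(148,412,.02),"collar",W(131,462,.05))
print("tool y yaw",np.degrees(np.arctan2(s["tcp_rot"][1,1],s["tcp_rot"][0,1])))
E
```

```text
top [ 0.53019091 -0.32914959  0.133     ] collar [ 0.53011876 -0.32886472  0.061     ]
[ 0.53026001 -0.32916771  0.055     ] [(np.float64(0.0801), np.float64(104.9)), (np.float64(0.0796), np.float64(14.9)), (np.float64(0.0798), np.float64(-74.5)), (np.float64(0.0804), np.float64(-164.9))]
[(np.float64(0.0185), np.float64(106.0)), (np.float64(0.0189), np.float64(14.8)), (np.float64(0.0185), np.float64(-72.6)), (np.float64(0.0194), np.float64(-165.2))]
0.05 [ 0.48031778 -0.4738052   0.05      ]
0.1 [ 0.48433853 -0.44233713  0.1       ]
0.124 [ 0.48626849 -0.42723245  0.124     ]
0.14 [ 0.48755513 -0.41716267  0.14      ]
tq shank [ 0.48602221 -0.41894442  0.02      ] collar [ 0.48635158 -0.42680182  0.05      ]
tool y yaw 16.182293788718123
```

Call:
{"name": "drive_tool", "arguments": {"rows": [{"dp": [0.002,0.036,0],"yaw": -0.022,"gripper": 1},{"dp": [0,0,0],"yaw": 0,"gripper": 1},{"dp": [0,0,-0.06],"yaw": 0,"gripper": 1},{"dp": [0,0,0],"yaw": 0,"gripper": 1},{"dp": [0,0,0],"yaw": 0,"gripper": 1}]}}

```text
time_s: 2.65
tcp_pos: [0.5304, -0.3245, 0.2046]
tcp_rot: [[-0.268, 0.963, -0.006], [0.963, 0.268, 0.001], [0.003, -0.006, -1.0]]
force: [-0.1, -0.4, 1.4]
width: 0.0882
```

Call:
{"name": "drive_tool", "arguments": {"rows": [{"dp": [0,-0.009,-0.04],"yaw": 0,"gripper": 1},{"dp": [0,0,-0.05],"yaw": 0,"gripper": 1},{"dp": [0,0,-0.02],"yaw": 0,"gripper": 1},{"dp": [0,0,0],"yaw": 0,"gripper": 1},{"dp": [0,0,0],"yaw": 0,"gripper": 1}]}}

```text
time_s: 3.07
tcp_pos: [0.5327, -0.3296, 0.1562]
tcp_rot: [[-0.272, 0.962, -0.0], [0.962, 0.272, -0.005], [-0.005, -0.002, -1.0]]
force: [0.1, 0.3, -0.0]
width: 0.0879
```

Call:
{"name": "drive_tool", "arguments": {"rows": [{"dp": [-0.005,0.001,-0.04],"yaw": 0,"gripper": 1},{"dp": [0,0,-0.04],"yaw": 0,"gripper": 1},{"dp": [0,0,-0.04],"yaw": 0,"gripper": 1},{"dp": [0,0,-0.02],"yaw": 0,"gripper": 1},{"dp": [0,0,0],"yaw": 0,"gripper": 1}]}}

```text
time_s: 3.48
tcp_pos: [0.5348, -0.3328, 0.0947]
tcp_rot: [[-0.273, 0.962, 0.011], [0.962, 0.273, -0.015], [-0.017, 0.006, -1.0]]
force: [0.4, 0.8, -0.7]
width: 0.0884
```

Call:
{"name": "drive_tool", "arguments": {"rows": [{"dp": [0,0,0],"yaw": 0,"gripper": 1},{"dp": [0,0,0],"yaw": 0,"gripper": 1},{"dp": [0,0,0],"yaw": 0,"gripper": 1},{"dp": [0,0,0],"yaw": 0,"gripper": 1},{"dp": [0,0,0],"yaw": 0,"gripper": 1}]}}

```text
time_s: 3.9
tcp_pos: [0.5374, -0.335, 0.101]
tcp_rot: [[-0.273, 0.962, 0.016], [0.962, 0.273, -0.02], [-0.024, 0.01, -1.0]]
force: [0.1, 0.3, 0.1]
width: 0.0882
```

Call:
{"name": "drive_tool", "arguments": {"rows": [{"dp": [-0.004,0.004,0.03],"yaw": 0,"gripper": 1},{"dp": [-0.004,0.004,0.03],"yaw": 0,"gripper": 1},{"dp": [-0.004,0.004,0.03],"yaw": 0,"gripper": 1},{"dp": [0,0,0],"yaw": 0,"gripper": 1},{"dp": [0,0,0],"yaw": 0,"gripper": 1}]}}

```text
time_s: 4.32
tcp_pos: [0.5317, -0.3293, 0.1508]
tcp_rot: [[-0.273, 0.962, 0.018], [0.962, 0.273, -0.022], [-0.026, 0.012, -1.0]]
force: [-0.6, -0.3, -0.4]
width: 0.0879
```

Call:
{"name": "drive_tool", "arguments": {"rows": [{"dp": [0,0,0],"yaw": 0,"gripper": 1},{"dp": [0,0,0],"yaw": 0,"gripper": 1},{"dp": [0,0,0],"yaw": 0,"gripper": 1},{"dp": [0,0,0],"yaw": 0,"gripper": 1},{"dp": [0,0,0],"yaw": 0,"gripper": 1}]}}

```text
time_s: 4.73
tcp_pos: [0.5313, -0.329, 0.1491]
tcp_rot: [[-0.273, 0.962, 0.017], [0.962, 0.273, -0.021], [-0.025, 0.011, -1.0]]
force: [-0.4, 0.5, 0.7]
width: 0.0878
```

```bash
python3 -c "
from h import *
s=get_state();print(s['joints'],s['joint_vel'],s['tcp_pos'],s['tcp_rot'][:,2])"
```

```text
[-42.51941977  20.7094253   90.11215983  -0.24421439  67.62629603
 -58.27474604] [-0.03777424  0.60496307  0.35141466 -0.00972371 -0.18138596  0.03156127] [ 0.53126182 -0.32898208  0.14912895] [ 0.01730229 -0.02121306 -0.99962525]
```

Call:
{"name": "drive_tool", "arguments": {"rows": [{"dp": [0,0,0.02],"yaw": 0,"gripper": 1},{"dp": [0,0,0.02],"yaw": 0,"gripper": 1},{"dp": [0,0,0.02],"yaw": 0,"gripper": 1},{"dp": [0,0,0.02],"yaw": 0,"gripper": 1},{"dp": [0,0,0.02],"yaw": 0,"gripper": 1}]}}

```text
time_s: 5.15
tcp_pos: [0.5297, -0.3277, 0.2002]
tcp_rot: [[-0.273, 0.962, 0.013], [0.962, 0.273, -0.017], [-0.02, 0.007, -1.0]]
force: [1.0, 0.8, -0.0]
width: 0.0879
```

Call:
{"name": "drive_tool", "arguments": {"rows": [{"dp": [0,0,0.02],"yaw": 0,"gripper": 1},{"dp": [0,0,0.015],"yaw": 0,"gripper": 1},{"dp": [0,0,0.01],"yaw": 0,"gripper": 1},{"dp": [0,0,0.005],"yaw": 0,"gripper": 1},{"dp": [0,0,0],"yaw": 0,"gripper": 1}]}}

```text
time_s: 5.57
tcp_pos: [0.5315, -0.3292, 0.2341]
tcp_rot: [[-0.273, 0.962, 0.019], [0.962, 0.273, -0.023], [-0.027, 0.012, -1.0]]
force: [-0.6, -0.4, 0.1]
width: 0.088
```

Call:
{"name": "drive_tool", "arguments": {"rows": [{"dp": [0,0,-0.01],"yaw": 0,"gripper": 1},{"dp": [0,0,-0.01],"yaw": 0,"gripper": 1},{"dp": [0,0,-0.01],"yaw": 0,"gripper": 1},{"dp": [0,0,-0.01],"yaw": 0,"gripper": 1},{"dp": [0,0,-0.01],"yaw": 0,"gripper": 1}]}}

```text
time_s: 5.98
tcp_pos: [0.531, -0.3288, 0.2057]
tcp_rot: [[-0.273, 0.962, 0.018], [0.962, 0.273, -0.022], [-0.026, 0.011, -1.0]]
force: [-0.6, -0.8, -0.0]
width: 0.0879
```

Call:
{"name": "drive_tool", "arguments": {"rows": [{"dp": [0,0,-0.015],"yaw": 0,"gripper": 1},{"dp": [0,0,-0.025],"yaw": 0,"gripper": 1},{"dp": [0,0,-0.03],"yaw": 0,"gripper": 1},{"dp": [0,0,-0.03],"yaw": 0,"gripper": 1},{"dp": [0,0,-0.03],"yaw": 0,"gripper": 1}]}}

```text
time_s: 6.4
tcp_pos: [0.5309, -0.3287, 0.135]
tcp_rot: [[-0.273, 0.962, 0.018], [0.962, 0.273, -0.022], [-0.026, 0.012, -1.0]]
force: [0.3, -0.3, -0.0]
width: 0.0882
```

Call:
{"name": "drive_tool", "arguments": {"rows": [{"dp": [0,0,-0.025],"yaw": 0,"gripper": 1},{"dp": [0,0,-0.015],"yaw": 0,"gripper": 1},{"dp": [0,0,-0.01],"yaw": 0,"gripper": 1},{"dp": [0,0,-0.005],"yaw": 0,"gripper": 1},{"dp": [0,0,0],"yaw": 0,"gripper": 1}]}}

```text
time_s: 6.82
tcp_pos: [0.5275, -0.3258, 0.0973]
tcp_rot: [[-0.273, 0.962, 0.01], [0.962, 0.273, -0.015], [-0.017, 0.006, -1.0]]
force: [-0.3, 0.3, 0.1]
width: 0.088
```

Call:
{"name": "drive_tool", "arguments": {"rows": [{"dp": [0.001,-0.001,-0.005],"yaw": 0,"gripper": 1},{"dp": [0.002,-0.002,-0.01],"yaw": 0,"gripper": 1},{"dp": [0.002,-0.002,-0.01],"yaw": 0,"gripper": 1},{"dp": [0.001,-0.001,-0.006],"yaw": 0,"gripper": 1},{"dp": [0,0,-0.002],"yaw": 0,"gripper": 1}]}}

```text
time_s: 7.23
tcp_pos: [0.5324, -0.3305, 0.0821]
tcp_rot: [[-0.273, 0.962, 0.014], [0.962, 0.273, -0.018], [-0.022, 0.009, -1.0]]
force: [0.8, 0.5, 0.2]
width: 0.0883
```

Call:
{"name": "drive_tool", "arguments": {"rows": [{"dp": [0,0,-0.001],"yaw": 0,"gripper": 1},{"dp": [0,0,0],"yaw": 0,"gripper": 1},{"dp": [0,0,0],"yaw": 0,"gripper": 1},{"dp": [0,0,0],"yaw": 0,"gripper": 1},{"dp": [0,0,0],"yaw": 0,"gripper": 1}]}}

```text
time_s: 7.65
tcp_pos: [0.5327, -0.3307, 0.0818]
tcp_rot: [[-0.273, 0.962, 0.015], [0.962, 0.273, -0.019], [-0.022, 0.009, -1.0]]
force: [-0.2, 0.3, -0.0]
width: 0.0883
```

Call:
{"name": "drive_tool", "arguments": {"rows": [{"dp": [-0.002,0.001,-0.003],"yaw": 0,"gripper": 1},{"dp": [-0.002,0.001,-0.003],"yaw": 0,"gripper": 1},{"dp": [0,0,-0.001],"yaw": 0,"gripper": 1},{"dp": [0,0,0],"yaw": 0,"gripper": 1},{"dp": [0,0,0],"yaw": 0,"gripper": 1}]}}

```text
time_s: 8.07
tcp_pos: [0.5305, -0.3296, 0.0783]
tcp_rot: [[-0.273, 0.962, 0.015], [0.962, 0.273, -0.019], [-0.023, 0.009, -1.0]]
force: [-0.4, -0.4, 0.8]
width: 0.0883
```

Call:
{"name": "drive_tool", "arguments": {"rows": [{"dp": [0,0,0],"yaw": 0,"gripper": 0.5},{"dp": [0,0,0],"yaw": 0,"gripper": 0.35},{"dp": [0,0,0],"yaw": 0,"gripper": 0.3},{"dp": [0,0,0],"yaw": 0,"gripper": 0.25},{"dp": [0,0,0],"yaw": 0,"gripper": 0.2}], "grip_force": 50}}

```text
time_s: 8.48
tcp_pos: [0.5306, -0.3297, 0.0784]
tcp_rot: [[-0.273, 0.962, 0.015], [0.962, 0.273, -0.019], [-0.023, 0.009, -1.0]]
force: [0.5, 0.5, 1.3]
width: 0.0574
```

Call:
{"name": "drive_tool", "arguments": {"rows": [{"dp": [0,0,0],"yaw": 0,"gripper": 0},{"dp": [0,0,0],"yaw": 0,"gripper": 0},{"dp": [0,0,0],"yaw": 0,"gripper": 0},{"dp": [0,0,0],"yaw": 0,"gripper": 0},{"dp": [0,0,0],"yaw": 0,"gripper": 0}]}}

```text
time_s: 8.9
tcp_pos: [0.5307, -0.3297, 0.0785]
tcp_rot: [[-0.273, 0.962, 0.015], [0.962, 0.273, -0.019], [-0.023, 0.009, -1.0]]
force: [-0.6, -0.2, 0.6]
width: 0.0234
```

Call:
{"name": "drive_tool", "arguments": {"rows": [{"dp": [0,0,0],"yaw": 0,"gripper": 0},{"dp": [0,0,0],"yaw": 0,"gripper": 0},{"dp": [0,0,0],"yaw": 0,"gripper": 0},{"dp": [0,0,0],"yaw": 0,"gripper": 0},{"dp": [0,0,0],"yaw": 0,"gripper": 0}]}}

```text
time_s: 9.32
tcp_pos: [0.5307, -0.3297, 0.0785]
tcp_rot: [[-0.273, 0.962, 0.015], [0.962, 0.273, -0.019], [-0.023, 0.009, -1.0]]
force: [0.5, -0.2, 0.9]
width: 0.0199
```

```bash
python3 -c "
from h import *
import pickle
s=get_state();pickle.dump(s,open('g.pkl','wb'));print(s['tcp_pos'],s['tcp_rot'],s['width'],s['force'],s['ft_torque'])"
```

```text
[ 0.5306721  -0.32972007  0.07846344] [[-0.27280633  0.96194885  0.01520228]
 [ 0.9618008   0.27306931 -0.01929722]
 [-0.02271422  0.00935716 -0.99969821]] 0.019929172731783212 [ 0.47626598 -0.24400027  0.92895684] [-0.02237888  0.04591138 -0.04518308]
```

Call:
{"name": "drive_tool", "arguments": {"rows": [{"dp": [0,0,0.01],"yaw": 0,"gripper": 0},{"dp": [0,0,0.02],"yaw": 0,"gripper": 0},{"dp": [0,0,0.025],"yaw": 0,"gripper": 0},{"dp": [0,0,0.03],"yaw": 0,"gripper": 0},{"dp": [0,0,0.03],"yaw": 0,"gripper": 0}]}}

```text
time_s: 9.73
tcp_pos: [0.5283, -0.3277, 0.1365]
tcp_rot: [[-0.273, 0.962, 0.009], [0.962, 0.273, -0.014], [-0.016, 0.005, -1.0]]
force: [0.9, -0.0, -0.8]
width: 0.02
```

Call:
{"name": "drive_tool", "arguments": {"rows": [{"dp": [0,0,0.03],"yaw": 0,"gripper": 0},{"dp": [0,0,0.03],"yaw": 0,"gripper": 0},{"dp": [0,0,0.025],"yaw": 0,"gripper": 0},{"dp": [0,0,0.02],"yaw": 0,"gripper": 0},{"dp": [0,0,0.01],"yaw": 0,"gripper": 0}]}}

```text
time_s: 10.15
tcp_pos: [0.53, -0.329, 0.2067]
tcp_rot: [[-0.273, 0.962, 0.017], [0.962, 0.273, -0.02], [-0.024, 0.01, -1.0]]
force: [0.6, -0.2, -1.0]
width: 0.0194
```

Call:
{"name": "drive_tool", "arguments": {"rows": [{"dp": [0,0,0.03],"yaw": 0,"gripper": 0},{"dp": [0.01,0.018,0.03],"yaw": -0.05,"gripper": 0},{"dp": [0.02,0.036,0.02],"yaw": -0.1,"gripper": 0},{"dp": [0.03,0.054,0.01],"yaw": -0.1,"gripper": 0},{"dp": [0.03,0.054,0],"yaw": -0.1,"gripper": 0}]}}

```text
time_s: 10.57
tcp_pos: [0.5734, -0.2515, 0.2581]
tcp_rot: [[0.017, 1.0, 0.012], [0.999, -0.017, -0.028], [-0.028, 0.012, -1.0]]
force: [0.3, -0.1, -0.8]
width: 0.02
```

Call:
{"name": "drive_tool", "arguments": {"rows": [{"dp": [0.03,0.054,0],"yaw": -0.1,"gripper": 0},{"dp": [0.03,0.054,0],"yaw": -0.05,"gripper": 0},{"dp": [0.03,0.054,0],"yaw": 0,"gripper": 0},{"dp": [0.03,0.054,0],"yaw": 0,"gripper": 0},{"dp": [0.03,0.054,0],"yaw": 0,"gripper": 0}]}}

```text
time_s: 10.98
tcp_pos: [0.6506, -0.1107, 0.2611]
tcp_rot: [[0.148, 0.989, 0.01], [0.989, -0.148, -0.031], [-0.029, 0.015, -0.999]]
force: [0.9, -0.8, -0.5]
width: 0.0194
```

Call:
{"name": "drive_tool", "arguments": {"rows": [{"dp": [0.03,0.054,0],"yaw": 0,"gripper": 0},{"dp": [0.025,0.045,0],"yaw": 0,"gripper": 0},{"dp": [0.02,0.036,0],"yaw": 0,"gripper": 0},{"dp": [0.01,0.018,0],"yaw": 0,"gripper": 0},{"dp": [0,0,0],"yaw": 0,"gripper": 0}]}}

```text
time_s: 11.4
tcp_pos: [0.6957, -0.023, 0.2614]
tcp_rot: [[0.141, 0.99, 0.009], [0.99, -0.141, -0.029], [-0.027, 0.013, -1.0]]
force: [0.3, -0.6, -0.9]
width: 0.0198
```

```bash
cat >> h.py <<'E'
import pickle,os
def tipv():
    g=pickle.load(open('g.pkl','rb'))
    return np.array(g["tcp_rot"]).T@(np.array([.5302,-.3291,.009])-np.array(g["tcp_pos"]))
def tip(s): return np.array(s["tcp_pos"])+np.array(s["tcp_rot"])@tipv()
E
python3 - <<'E'
from h import *
s=get_state();t=tip(s);print(t,[.711,-.005]-t[:2],s["joint_vel"].round(1),s["force"])
a=read_camera("scene");w=read_camera("wrist");cv2.imwrite("pics/sc2.png",a);cv2.imwrite("pics/w2.png",w)
p=proj("scene",t);q=proj("wrist",t,s);print(p,q)
f=proj("scene",[.7108,-.005,.115]);n=proj("scene",[.4806,.0246,.115]);print(f,n,proj("wrist",[.7108,-.005,.115],s))
x,y=int(p[0]-50),int(p[1]-70);c=cv2.resize(a[y:y+120,x:x+100],None,fx=4,fy=4,interpolation=3)
X,Y=int(min(q[0]-50,460)),int(min(q[1]-60,300));d=cv2.resize(w[Y:Y+120,X:X+100],None,fx=4,fy=4,interpolation=3)
print(x,y,X,Y);cv2.imwrite("pics/c2.png",np.hstack([c,d]))
E
```

```text
[ 0.69574063 -0.02254796  0.19192234] [0.01525937 0.01754796] [ 0.2  0.1  0.2 -0.7  0.3 -0.6] [ 0.26885711 -0.56046668 -0.87663904]
[214.52220991 221.97000348] [274.35699195 220.68966815]
[220.58119754 260.78841845] [299.5292638  200.75525529] [287.37412129 167.74470478]
164 151 224 160
```

View pics/c2.png

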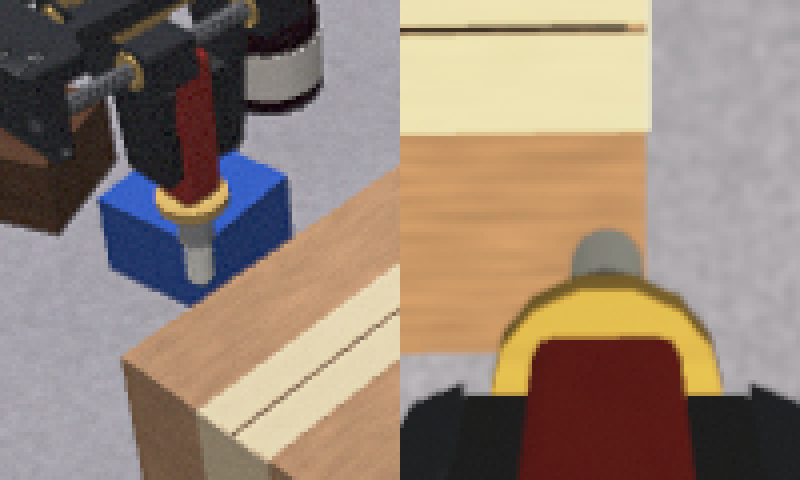

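```bash
python3 - <<'E'
from h import *
s=get_state()
W=lambda x,y,z:pix2z("wrist",224+(x-400+.5)/4-.5,160+(y+.5)/4-.5,z,s)
print("far",W(648,28,.115),W(648,132,.115),W(404,30,.115), "tip x check",W(607,235,.192))
w=cv2.imread("pics/w2.png");cv2.imwrite("pics/w2c.png",cv2.resize(w[130:215,0:320],None,fx=2.5,fy=2.5,interpolation=3))
a=cv2.imread("pics/sc2.png")
S=lambda x,y:pix2z("scene",164+(x+.5)/4-.5,151+(y+.5)/4-.5,.115)
print("scene far",S(234,436))
E
```

```text
far [ 0.70861018 -0.00614265  0.115     ] [ 0.70540952 -0.03024938  0.115     ] [0.65472867 0.00131692 0.115     ] tip x check [ 0.69592492 -0.02318814  0.192     ]
scene far [ 0.70692314 -0.00448186  0.115     ]
```

View pics/w2c.png

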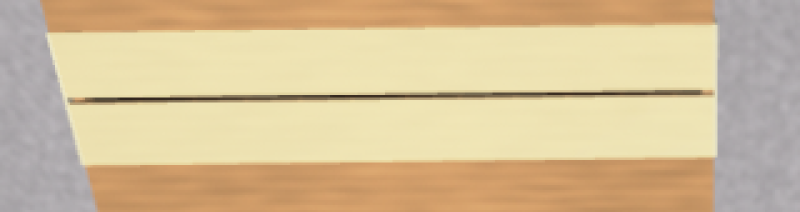

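```bash
python3 - <<'E'
from h import *
s=get_state()
W=lambda x,y,z:pix2z("wrist",(x+.5)/2.5-.5,130+(y+.5)/2.5-.5,z,s)
f,n=W(716,91.5,.115),W(65,100.5,.115)
print(f,n,np.linalg.norm(f-n),np.degrees(np.arctan2(*(f-n)[1::-1])),(f+n)/2)
E
```

```text
[ 0.70906873 -0.0059112   0.115     ] [0.47830899 0.0249537  0.115     ] 0.23281473055439914 -7.618289624748518 [0.59368886 0.00952125 0.115     ]
```

Call:
{"name": "drive_tool", "arguments": {"rows": [{"dp": [0.004,0.007,-0.01],"yaw": 0,"gripper": 0},{"dp": [0.007,0.012,-0.02],"yaw": 0,"gripper": 0},{"dp": [0.005,0.01,-0.025],"yaw": 0,"gripper": 0},{"dp": [0.003,0.005,-0.025],"yaw": 0,"gripper": 0},{"dp": [0,0,-0.02],"yaw": 0,"gripper": 0}]}}

```text
time_s: 11.92
tcp_pos: [0.7048, -0.0128, 0.2098]
tcp_rot: [[0.15, 0.989, 0.012], [0.988, -0.15, -0.032], [-0.029, 0.017, -0.999]]
force: [0.2, 0.3, -1.9]
width: 0.0198
```

Call:
{"name": "drive_tool", "arguments": {"rows": [{"dp": [0,0,-0.015],"yaw": 0,"gripper": 0},{"dp": [0,0,-0.01],"yaw": 0,"gripper": 0},{"dp": [0,0,-0.005],"yaw": 0,"gripper": 0},{"dp": [0,0,0],"yaw": 0,"gripper": 0},{"dp": [0,0,0],"yaw": 0,"gripper": 0}]}}

```text
time_s: 12.33
tcp_pos: [0.7016, -0.0133, 0.1861]
tcp_rot: [[0.151, 0.989, 0.002], [0.988, -0.151, -0.03], [-0.029, 0.007, -1.0]]
force: [0.1, 0.4, -0.1]
width: 0.0197
```

```bash
cat > t.py <<'E'
from h import *
s=get_state();t=tip(s);d=np.array([.9916,-.1297]);r=t[:2]-[.594,.0095]
print("t",s["time_s"],"tip",t.round(4),"along",(r@d*1e3).round(1),"lat",((r[1]*d[0]-r[0]*d[1])*1e3).round(1),"F",s["force"].round(2),"zax",s["tcp_rot"][:2,2].round(4),"tilt of stick",(np.array(s["tcp_rot"])@(np.array(pickle.load(open('g.pkl','rb'))["tcp_rot"]).T@[0,0,1]))[:2].round(3))
E
python3 t.py
```

```text
t 12.3333 tip [ 0.7012 -0.013   0.1167] along 109.3 lat -8.4 F [ 0.11  0.36 -0.1 ] zax [ 0.0025 -0.0302] tilt of stick [0.003 0.006]
```

Call:
{"name": "drive_tool", "arguments": {"rows": [{"dp": [0,0,0.006],"yaw": 0,"gripper": 0},{"dp": [0.005,0.007,0],"yaw": 0,"gripper": 0},{"dp": [0.005,0.007,0],"yaw": 0,"gripper": 0},{"dp": [0.002,0.003,0],"yaw": 0,"gripper": 0},{"dp": [0,0,0],"yaw": 0,"gripper": 0}]}}

```text
time_s: 12.75
tcp_pos: [0.7097, -0.0043, 0.1926]
tcp_rot: [[0.151, 0.988, 0.007], [0.988, -0.151, -0.031], [-0.029, 0.012, -0.999]]
force: [0.5, 0.2, -0.6]
width: 0.02
```

```bash
python3 t.py
```

```text
t 12.75 tip [ 0.7097 -0.004   0.1232] along 116.4 lat 1.6 F [ 0.54  0.17 -0.59] zax [ 0.0073 -0.0309] tilt of stick [-0.001  0.007]
```

Call:
{"name": "drive_tool", "arguments": {"rows": [{"dp": [-0.003,-0.001,-0.003],"yaw": 0,"gripper": 0},{"dp": [-0.003,-0.001,-0.004],"yaw": 0,"gripper": 0},{"dp": [-0.001,0,-0.003],"yaw": 0,"gripper": 0},{"dp": [0,0,0],"yaw": 0,"gripper": 0},{"dp": [0,0,0],"yaw": 0,"gripper": 0}]}}

```text
time_s: 13.17
tcp_pos: [0.7061, -0.005, 0.1876]
tcp_rot: [[0.151, 0.989, 0.008], [0.988, -0.15, -0.031], [-0.03, 0.013, -0.999]]
force: [0.3, 0.4, -1.1]
width: 0.0198
```

```bash
python3 t.py
```

```text
t 13.1667 tip [ 0.7061 -0.0047  0.1181] along 113.0 lat 0.4 F [ 0.32  0.36 -1.09] zax [ 0.0081 -0.0311] tilt of stick [-0.002  0.007]
```

Call:
{"name": "drive_tool", "arguments": {"rows": [{"dp": [0.001,0,-0.002],"yaw": 0,"gripper": 0},{"dp": [0,0,-0.002],"yaw": 0,"gripper": 0},{"dp": [0,0,-0.001],"yaw": 0,"gripper": 0},{"dp": [0,0,0],"yaw": 0,"gripper": 0},{"dp": [0,0,0],"yaw": 0,"gripper": 0}]}}

```text
time_s: 13.58
tcp_pos: [0.7064, -0.0053, 0.1845]
tcp_rot: [[0.151, 0.988, 0.008], [0.988, -0.151, -0.031], [-0.03, 0.012, -0.999]]
force: [0.1, -0.5, -1.7]
width: 0.0198
```

Call:
{"name": "drive_tool", "arguments": {"rows": [{"dp": [0,0,-0.001],"yaw": 0,"gripper": 0},{"dp": [0,0,-0.001],"yaw": 0,"gripper": 0},{"dp": [0,0,0],"yaw": 0,"gripper": 0},{"dp": [0,0,0],"yaw": 0,"gripper": 0},{"dp": [0,0,0],"yaw": 0,"gripper": 0}]}}

```text
time_s: 14.0
tcp_pos: [0.7066, -0.0053, 0.1842]
tcp_rot: [[0.151, 0.989, 0.008], [0.988, -0.151, -0.031], [-0.03, 0.013, -0.999]]
force: [0.1, -0.2, 0.0]
width: 0.0196
```

Call:
{"name": "drive_tool", "arguments": {"rows": [{"dp": [0,0,-0.002],"yaw": 0,"gripper": 0},{"dp": [0,0,-0.002],"yaw": 0,"gripper": 0},{"dp": [0,0,-0.002],"yaw": 0,"gripper": 0},{"dp": [0,0,-0.001],"yaw": 0,"gripper": 0},{"dp": [0,0,-0.001],"yaw": 0,"gripper": 0}]}}

```text
time_s: 14.42
tcp_pos: [0.7069, -0.0054, 0.1819]
tcp_rot: [[0.151, 0.989, 0.009], [0.988, -0.151, -0.032], [-0.03, 0.014, -0.999]]
force: [-2.3, 0.3, 4.2]
width: 0.0199
```

Call:
{"name": "drive_tool", "arguments": {"rows": [{"dp": [-0.002,0.0003,0],"yaw": 0,"gripper": 0},{"dp": [-0.004,0.0005,0],"yaw": 0,"gripper": 0},{"dp": [-0.004,0.0005,0],"yaw": 0,"gripper": 0},{"dp": [-0.004,0.0005,0],"yaw": 0,"gripper": 0},{"dp": [-0.004,0.0005,0],"yaw": 0,"gripper": 0}]}}

```text
time_s: 14.83
tcp_pos: [0.6999, -0.0047, 0.1831]
tcp_rot: [[0.151, 0.988, 0.017], [0.988, -0.151, -0.033], [-0.03, 0.021, -0.999]]
force: [0.4, -0.3, 1.4]
width: 0.02
```

```bash
python3 t.py
```

```text
t 14.8333 tip [ 0.7005 -0.0046  0.1137] along 107.4 lat -0.1 F [ 0.39 -0.34  1.43] zax [ 0.0166 -0.0328] tilt of stick [-0.011  0.009]
```

Call:
{"name": "drive_tool", "arguments": {"rows": [{"dp": [-0.004,0.0005,-0.001],"yaw": 0,"gripper": 0},{"dp": [-0.004,0.0005,-0.001],"yaw": 0,"gripper": 0},{"dp": [-0.004,0.0005,-0.001],"yaw": 0,"gripper": 0},{"dp": [-0.004,0.0005,-0.0005],"yaw": 0,"gripper": 0},{"dp": [-0.004,0.0005,-0.0005],"yaw": 0,"gripper": 0}]}}

```text
time_s: 15.25
tcp_pos: [0.6903, -0.0041, 0.1823]
tcp_rot: [[0.152, 0.988, 0.021], [0.988, -0.151, -0.034], [-0.031, 0.026, -0.999]]
force: [1.9, -0.7, 2.5]
width: 0.0197
```

```bash
python3 t.py
```

```text
t 15.25 tip [ 0.6912 -0.004   0.1128] along 98.1 lat -0.8 F [ 1.95 -0.74  2.48] zax [ 0.0211 -0.0342] tilt of stick [-0.015  0.01 ]
```

Call:
{"name": "drive_tool", "arguments": {"rows": [{"dp": [-0.004,0.0008,-0.0006],"yaw": 0,"gripper": 0},{"dp": [-0.004,0.0008,-0.0006],"yaw": 0,"gripper": 0},{"dp": [-0.004,0.0008,-0.0006],"yaw": 0,"gripper": 0},{"dp": [-0.004,0.0008,-0.0006],"yaw": 0,"gripper": 0},{"dp": [-0.004,0.0008,-0.0006],"yaw": 0,"gripper": 0}]}}

```text
time_s: 15.67
tcp_pos: [0.6802, -0.0026, 0.1818]
tcp_rot: [[0.152, 0.988, 0.024], [0.988, -0.151, -0.036], [-0.031, 0.029, -0.999]]
force: [2.2, -1.9, 3.4]
width: 0.02
```

```bash
python3 t.py
```

```text
t 15.6667 tip [ 0.6813 -0.0027  0.1123] along 88.2 lat -0.8 F [ 2.23 -1.92  3.44] zax [ 0.0241 -0.0355] tilt of stick [-0.018  0.012]
```

Call:
{"name": "drive_tool", "arguments": {"rows": [{"dp": [-0.004,0.0007,-0.0004],"yaw": 0,"gripper": 0},{"dp": [-0.004,0.0007,-0.0004],"yaw": 0,"gripper": 0},{"dp": [-0.004,0.0007,-0.0004],"yaw": 0,"gripper": 0},{"dp": [-0.004,0.0007,-0.0004],"yaw": 0,"gripper": 0},{"dp": [-0.004,0.0007,-0.0004],"yaw": 0,"gripper": 0}]}}

```text
time_s: 16.08
tcp_pos: [0.6699, -0.0012, 0.1815]
tcp_rot: [[0.152, 0.988, 0.026], [0.988, -0.151, -0.036], [-0.032, 0.031, -0.999]]
force: [2.3, -1.7, 3.2]
width: 0.0197
```

Call:
{"name": "drive_tool", "arguments": {"rows": [{"dp": [-0.004,0.0007,-0.0004],"yaw": 0,"gripper": 0},{"dp": [-0.004,0.0007,-0.0004],"yaw": 0,"gripper": 0},{"dp": [-0.004,0.0007,-0.0004],"yaw": 0,"gripper": 0},{"dp": [-0.004,0.0007,-0.0004],"yaw": 0,"gripper": 0},{"dp": [-0.004,0.0007,-0.0004],"yaw": 0,"gripper": 0}]}}

```text
time_s: 16.5
tcp_pos: [0.6596, 0.0003, 0.1813]
tcp_rot: [[0.152, 0.988, 0.028], [0.988, -0.151, -0.037], [-0.033, 0.034, -0.999]]
force: [2.6, -1.6, 3.8]
width: 0.0194
```

```bash
python3 t.py
```

```text
t 16.5 tip [6.610e-01 1.000e-04 1.118e-01] along 67.7 lat -0.6 F [ 2.61 -1.58  3.82] zax [ 0.0285 -0.0373] tilt of stick [-0.023  0.013]
```

Call:
{"name": "drive_tool", "arguments": {"rows": [{"dp": [-0.004,0.0007,-0.0003],"yaw": 0,"gripper": 0},{"dp": [-0.004,0.0007,-0.0003],"yaw": 0,"gripper": 0},{"dp": [-0.004,0.0007,-0.0003],"yaw": 0,"gripper": 0},{"dp": [-0.004,0.0007,-0.0003],"yaw": 0,"gripper": 0},{"dp": [-0.004,0.0007,-0.0003],"yaw": 0,"gripper": 0}]}}

```text
time_s: 16.92
tcp_pos: [0.6493, 0.0019, 0.1811]
tcp_rot: [[0.152, 0.988, 0.031], [0.988, -0.151, -0.038], [-0.033, 0.036, -0.999]]
force: [3.7, -0.8, 4.3]
width: 0.0195
```

Call:
{"name": "drive_tool", "arguments": {"rows": [{"dp": [-0.004,0.0007,-0.0003],"yaw": 0,"gripper": 0},{"dp": [-0.004,0.0007,-0.0003],"yaw": 0,"gripper": 0},{"dp": [-0.004,0.0007,-0.0003],"yaw": 0,"gripper": 0},{"dp": [-0.004,0.0007,-0.0003],"yaw": 0,"gripper": 0},{"dp": [-0.004,0.0007,-0.0003],"yaw": 0,"gripper": 0}]}}

```text
time_s: 17.33
tcp_pos: [0.6389, 0.0035, 0.181]
tcp_rot: [[0.153, 0.988, 0.032], [0.988, -0.151, -0.039], [-0.033, 0.038, -0.999]]
force: [2.9, -2.1, 4.6]
width: 0.0199
```

```bash
python3 t.py
```

```text
t 17.3333 tip [0.6405 0.0032 0.1115] along 47.0 lat -0.2 F [ 2.86 -2.11  4.64] zax [ 0.0324 -0.0387] tilt of stick [-0.027  0.015]
```

Call:
{"name": "drive_tool", "arguments": {"rows": [{"dp": [-0.004,0.0006,0.0002],"yaw": 0,"gripper": 0},{"dp": [-0.004,0.0006,0],"yaw": 0,"gripper": 0},{"dp": [-0.004,0.0006,0],"yaw": 0,"gripper": 0},{"dp": [-0.004,0.0006,-0.0002],"yaw": 0,"gripper": 0},{"dp": [-0.004,0.0006,-0.0002],"yaw": 0,"gripper": 0}]}}

```text
time_s: 17.75
tcp_pos: [0.6279, 0.0052, 0.181]
tcp_rot: [[0.153, 0.988, 0.033], [0.988, -0.151, -0.039], [-0.033, 0.038, -0.999]]
force: [2.4, -1.5, 5.3]
width: 0.0196
```

```bash
python3 t.py; python3 - <<'E'
from h import *
s=get_state();w=read_camera("wrist");a=read_camera("scene");t=tip(s);q=proj("wrist",t,s);p=proj("scene",t);print(q,p)
x,y=int(p[0]-50),int(p[1]-60);print(x,y)
c=cv2.resize(a[y:y+100,x:x+100],None,fx=3,fy=3,interpolation=3)
d=cv2.resize(w[150:300,150:400],None,fx=2,fy=2,interpolation=3)
cv2.imwrite("pics/m.png",np.hstack([c,d]))
E
```

```text
t 17.75 tip [0.6296 0.005  0.1116] along 35.9 lat 0.1 F [ 2.45 -1.47  5.31] zax [ 0.0327 -0.0386] tilt of stick [-0.027  0.015]
[274.32222475 220.67719495] [251.0186527  238.72237904]
201 178
```

View pics/m.png

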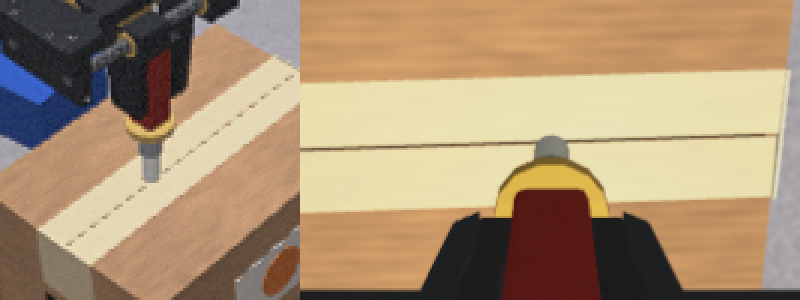

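The tip sits on the seam in both views: scene crop (150,182), wrist crop (550,140).

Call:
{"name": "drive_tool", "arguments": {"rows": [{"dp": [-0.004,0.0006,0.0003],"yaw": 0,"gripper": 0},{"dp": [-0.004,0.0006,0.0003],"yaw": 0,"gripper": 0},{"dp": [-0.004,0.0006,0.0003],"yaw": 0,"gripper": 0},{"dp": [-0.004,0.0006,0.0002],"yaw": 0,"gripper": 0},{"dp": [-0.004,0.0006,0],"yaw": 0,"gripper": 0}]}}

```text
time_s: 18.27
tcp_pos: [0.6162, 0.0072, 0.1812]
tcp_rot: [[0.152, 0.988, 0.03], [0.988, -0.151, -0.038], [-0.033, 0.036, -0.999]]
force: [3.4, -1.6, 4.8]
width: 0.02
```

```bash
python3 t.py
```

```text
t 18.2667 tip [0.6177 0.0069 0.1118] along 23.8 lat 0.5 F [ 3.38 -1.65  4.76] zax [ 0.0304 -0.0381] tilt of stick [-0.025  0.014]
```

Call:
{"name": "drive_tool", "arguments": {"rows": [{"dp": [-0.004,0.0005,0.0004],"yaw": 0,"gripper": 0},{"dp": [-0.004,0.0005,0.0004],"yaw": 0,"gripper": 0},{"dp": [-0.004,0.0005,0.0003],"yaw": 0,"gripper": 0},{"dp": [-0.004,0.0005,0],"yaw": 0,"gripper": 0},{"dp": [-0.004,0.0005,0],"yaw": 0,"gripper": 0}]}}

```text
time_s: 18.68
tcp_pos: [0.6046, 0.0091, 0.1814]
tcp_rot: [[0.152, 0.988, 0.029], [0.988, -0.151, -0.037], [-0.032, 0.035, -0.999]]
force: [3.9, -1.8, 3.8]
width: 0.0195
```

Call:
{"name": "drive_tool", "arguments": {"rows": [{"dp": [-0.004,0.0005,0],"yaw": 0,"gripper": 0},{"dp": [-0.004,0.0005,0],"yaw": 0,"gripper": 0},{"dp": [-0.004,0.0005,0],"yaw": 0,"gripper": 0},{"dp": [-0.004,0.0005,0],"yaw": 0,"gripper": 0},{"dp": [-0.004,0.0005,0],"yaw": 0,"gripper": 0}]}}

```text
time_s: 19.1
tcp_pos: [0.5935, 0.0108, 0.1815]
tcp_rot: [[0.152, 0.988, 0.029], [0.988, -0.151, -0.037], [-0.032, 0.035, -0.999]]
force: [3.2, -1.7, 4.9]
width: 0.0194
```

```bash
python3 t.py
```

```text
t 19.1 tip [0.595  0.0107 0.112 ] along 0.8 lat 1.3 F [ 3.2  -1.67  4.91] zax [ 0.0293 -0.0366] tilt of stick [-0.024  0.013]
```

Call:
{"name": "drive_tool", "arguments": {"rows": [{"dp": [-0.004,0.0002,0.0002],"yaw": 0,"gripper": 0},{"dp": [-0.004,0.0002,0.0002],"yaw": 0,"gripper": 0},{"dp": [-0.004,0.0003,0.0002],"yaw": 0,"gripper": 0},{"dp": [-0.004,0.0003,0.0001],"yaw": 0,"gripper": 0},{"dp": [-0.004,0.0003,0.0001],"yaw": 0,"gripper": 0}]}}

```text
time_s: 19.52
tcp_pos: [0.582, 0.0119, 0.1816]
tcp_rot: [[0.152, 0.988, 0.029], [0.988, -0.151, -0.036], [-0.031, 0.034, -0.999]]
force: [3.6, -1.4, 4.1]
width: 0.0196
```

Call:
{"name": "drive_tool", "arguments": {"rows": [{"dp": [-0.004,0.0003,0.0001],"yaw": 0,"gripper": 0},{"dp": [-0.004,0.0003,0.0001],"yaw": 0,"gripper": 0},{"dp": [-0.004,0.0003,0],"yaw": 0,"gripper": 0},{"dp": [-0.004,0.0003,0],"yaw": 0,"gripper": 0},{"dp": [-0.004,0.0003,0],"yaw": 0,"gripper": 0}]}}

```text
time_s: 19.93
tcp_pos: [0.5707, 0.0126, 0.1815]
tcp_rot: [[0.152, 0.988, 0.028], [0.988, -0.151, -0.036], [-0.032, 0.033, -0.999]]
force: [3.0, -1.6, 4.3]
width: 0.0197
```

```bash
python3 t.py
```

```text
t 19.9333 tip [0.572  0.0125 0.112 ] along -22.2 lat 0.1 F [ 3.01 -1.59  4.27] zax [ 0.0278 -0.0363] tilt of stick [-0.022  0.012]
```

Call:
{"name": "drive_tool", "arguments": {"rows": [{"dp": [-0.004,0.0005,0.0001],"yaw": 0,"gripper": 0},{"dp": [-0.004,0.0005,0.0001],"yaw": 0,"gripper": 0},{"dp": [-0.004,0.0005,0.0001],"yaw": 0,"gripper": 0},{"dp": [-0.004,0.0005,0],"yaw": 0,"gripper": 0},{"dp": [-0.004,0.0005,0],"yaw": 0,"gripper": 0}]}}

```text
time_s: 20.35
tcp_pos: [0.5592, 0.0136, 0.1813]
tcp_rot: [[0.152, 0.988, 0.027], [0.988, -0.151, -0.037], [-0.032, 0.032, -0.999]]
force: [2.2, -1.8, 4.2]
width: 0.0198
```

Call:
{"name": "drive_tool", "arguments": {"rows": [{"dp": [-0.004,0.0005,0.0001],"yaw": 0,"gripper": 0},{"dp": [-0.004,0.0005,0.0001],"yaw": 0,"gripper": 0},{"dp": [-0.004,0.0005,0],"yaw": 0,"gripper": 0},{"dp": [-0.004,0.0005,0],"yaw": 0,"gripper": 0},{"dp": [-0.004,0.0005,0],"yaw": 0,"gripper": 0}]}}

```text
time_s: 20.77
tcp_pos: [0.548, 0.015, 0.1813]
tcp_rot: [[0.152, 0.988, 0.027], [0.988, -0.151, -0.037], [-0.032, 0.032, -0.999]]
force: [3.4, -1.5, 4.1]
width: 0.0199
```

```bash
python3 t.py
```

```text
t 20.7667 tip [0.5493 0.0149 0.1119] along -45.0 lat -0.5 F [ 3.44 -1.54  4.14] zax [ 0.0266 -0.0368] tilt of stick [-0.021  0.013]
```

Steady. About 69 mm to go, at roughly 11.3 mm per call.

Call:
{"name": "drive_tool", "arguments": {"rows": [{"dp": [-0.004,0.0006,0.0001],"yaw": 0,"gripper": 0},{"dp": [-0.004,0.0006,0.0001],"yaw": 0,"gripper": 0},{"dp": [-0.004,0.0006,0],"yaw": 0,"gripper": 0},{"dp": [-0.004,0.0006,0],"yaw": 0,"gripper": 0},{"dp": [-0.004,0.0006,0],"yaw": 0,"gripper": 0}]}}

```text
time_s: 21.18
tcp_pos: [0.5368, 0.0166, 0.1813]
tcp_rot: [[0.152, 0.988, 0.026], [0.988, -0.151, -0.037], [-0.033, 0.032, -0.999]]
force: [3.7, -1.8, 4.2]
width: 0.0198
```

Call:
{"name": "drive_tool", "arguments": {"rows": [{"dp": [-0.004,0.0006,0.0001],"yaw": 0,"gripper": 0},{"dp": [-0.004,0.0006,0.0001],"yaw": 0,"gripper": 0},{"dp": [-0.004,0.0006,0],"yaw": 0,"gripper": 0},{"dp": [-0.004,0.0006,0],"yaw": 0,"gripper": 0},{"dp": [-0.004,0.0006,0],"yaw": 0,"gripper": 0}]}}

```text
time_s: 21.6
tcp_pos: [0.5256, 0.0183, 0.1814]
tcp_rot: [[0.152, 0.988, 0.026], [0.988, -0.151, -0.037], [-0.033, 0.031, -0.999]]
force: [1.6, -2.5, 2.7]
width: 0.0195
```

```bash
python3 t.py
```

```text
t 21.6 tip [0.5269 0.0181 0.112 ] along -67.7 lat -0.2 F [ 1.57 -2.47  2.68] zax [ 0.0262 -0.037 ] tilt of stick [-0.02   0.013]
```

Call:
{"name": "drive_tool", "arguments": {"rows": [{"dp": [-0.004,0.0006,0],"yaw": 0,"gripper": 0},{"dp": [-0.004,0.0006,-0.0001],"yaw": 0,"gripper": 0},{"dp": [-0.004,0.0006,0],"yaw": 0,"gripper": 0},{"dp": [-0.004,0.0006,0],"yaw": 0,"gripper": 0},{"dp": [-0.004,0.0006,0],"yaw": 0,"gripper": 0}]}}

```text
time_s: 22.02
tcp_pos: [0.5146, 0.0198, 0.1814]
tcp_rot: [[0.152, 0.988, 0.026], [0.988, -0.151, -0.037], [-0.033, 0.032, -0.999]]
force: [3.2, -2.7, 4.0]
width: 0.0198
```

Call:
{"name": "drive_tool", "arguments": {"rows": [{"dp": [-0.004,0.0006,0],"yaw": 0,"gripper": 0},{"dp": [-0.004,0.0006,0],"yaw": 0,"gripper": 0},{"dp": [-0.004,0.0006,0],"yaw": 0,"gripper": 0},{"dp": [-0.004,0.0006,0],"yaw": 0,"gripper": 0},{"dp": [-0.004,0.0006,0],"yaw": 0,"gripper": 0}]}}

```text
time_s: 22.43
tcp_pos: [0.5035, 0.0215, 0.1815]
tcp_rot: [[0.152, 0.988, 0.027], [0.988, -0.151, -0.037], [-0.033, 0.032, -0.999]]
force: [2.0, -1.0, 3.8]
width: 0.0197
```

```bash
python3 t.py; python3 - <<'E'
from h import *
s=get_state();a=read_camera("scene");w=read_camera("wrist");t=tip(s);p=proj("scene",t);print(p,proj("wrist",t,s))
x,y=int(p[0]-40),int(p[1]-50)
cv2.imwrite("pics/n.png",np.hstack([cv2.resize(a[y:y+75,x:x+80],None,fx=4,fy=4,interpolation=3),cv2.resize(w[150:300,150:400],None,fx=2,fy=2,interpolation=3)]))
E
```

```text
t 22.4333 tip [0.5048 0.0214 0.112 ] along -90.0 lat 0.2 F [ 2.02 -0.95  3.79] zax [ 0.0265 -0.0372] tilt of stick [-0.021  0.013]
[292.18897548 207.33245384] [274.33224686 220.67760121]
```

View pics/n.png

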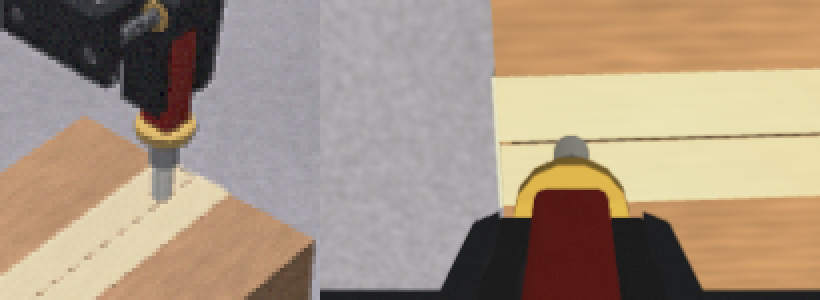

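The tip is on the seam, with the near edge still ahead at wrist crop (499,143). I'll compute the remaining distance.

```bash
python3 - <<'E'
from h import *
s=get_state();n=pix2z("wrist",150+(499-320+.5)/2-.5,150+143.5/2-.5,.115,s);t=tip(s);print(n,t,np.linalg.norm((n-t)[:2]))
E
```

```text
[0.48024927 0.02632754 0.115     ] [0.50389292 0.02148252 0.1117214 ] 0.024134961610369758
```

Call:
{"name": "drive_tool", "arguments": {"rows": [{"dp": [-0.004,0.0005,0],"yaw": 0,"gripper": 0},{"dp": [-0.004,0.0005,0],"yaw": 0,"gripper": 0},{"dp": [-0.004,0.0005,0],"yaw": 0,"gripper": 0},{"dp": [-0.004,0.0005,0],"yaw": 0,"gripper": 0},{"dp": [-0.004,0.0005,0],"yaw": 0,"gripper": 0}]}}

```text
time_s: 22.95
tcp_pos: [0.4928, 0.0228, 0.1815]
tcp_rot: [[0.152, 0.988, 0.026], [0.988, -0.151, -0.037], [-0.033, 0.032, -0.999]]
force: [2.2, -2.4, 4.4]
width: 0.0194
```

```bash
python3 t.py
```

```text
t 22.95 tip [0.4941 0.0227 0.112 ] along -100.8 lat 0.1 F [ 2.18 -2.36  4.36] zax [ 0.0264 -0.0372] tilt of stick [-0.021  0.013]
```

Call:
{"name": "drive_tool", "arguments": {"rows": [{"dp": [-0.004,0.0006,0],"yaw": 0,"gripper": 0},{"dp": [-0.004,0.0006,0],"yaw": 0,"gripper": 0},{"dp": [-0.004,0.0006,0],"yaw": 0,"gripper": 0},{"dp": [-0.004,0.0006,0],"yaw": 0,"gripper": 0},{"dp": [-0.004,0.0006,0],"yaw": 0,"gripper": 0}]}}

```text
time_s: 23.37
tcp_pos: [0.4817, 0.0245, 0.1815]
tcp_rot: [[0.152, 0.988, 0.027], [0.988, -0.151, -0.037], [-0.033, 0.032, -0.999]]
force: [2.3, -2.4, 3.6]
width: 0.0193
```

```bash
python3 t.py
```

```text
t 23.3667 tip [0.483  0.0244 0.112 ] along -112.0 lat 0.3 F [ 2.35 -2.39  3.63] zax [ 0.0267 -0.0372] tilt of stick [-0.021  0.013]
```

Call:
{"name": "drive_tool", "arguments": {"rows": [{"dp": [-0.004,0.0005,0],"yaw": 0,"gripper": 0},{"dp": [-0.002,0.0003,0.002],"yaw": 0,"gripper": 0},{"dp": [-0.001,0,0.006],"yaw": 0,"gripper": 0},{"dp": [-0.001,0,0.015],"yaw": 0,"gripper": 0},{"dp": [0,0,0.025],"yaw": 0,"gripper": 0}]}}

```text
time_s: 23.78
tcp_pos: [0.4699, 0.0272, 0.2006]
tcp_rot: [[0.151, 0.988, 0.009], [0.988, -0.151, -0.032], [-0.03, 0.013, -0.999]]
force: [-0.1, -0.1, -0.1]
width: 0.0196
```

Call:
{"name": "drive_tool", "arguments": {"rows": [{"dp": [0,0,0.03],"yaw": 0,"gripper": 0},{"dp": [0,0,0.03],"yaw": 0,"gripper": 0},{"dp": [0,0,0.025],"yaw": 0,"gripper": 0},{"dp": [0,0,0.015],"yaw": 0,"gripper": 0},{"dp": [0,0,0.005],"yaw": 0,"gripper": 0}]}}

```text
time_s: 24.2
tcp_pos: [0.4647, 0.0295, 0.254]
tcp_rot: [[0.15, 0.989, -0.004], [0.988, -0.15, -0.027], [-0.028, 0.0, -1.0]]
force: [1.0, 0.1, -1.2]
width: 0.0201
```

```bash
python3 t.py; python3 - <<'E'
from h import *
cv2.imwrite("pics/top3.png",read_camera("top"))
a=cv2.imread("pics/top3.png")
o=[cv2.resize(i[130:235,225:305],None,fx=5,fy=5,interpolation=3) for i in(cv2.imread("pics/top0.png"),a)]
cv2.imwrite("pics/cmp.png",np.hstack(o))
E
```

```text
t 24.2 tip [0.4639 0.0301 0.1846] along -131.7 lat 3.5 F [ 1.04  0.11 -1.23] zax [-0.0041 -0.0274] tilt of stick [0.01  0.004]
```

View pics/cmp.png

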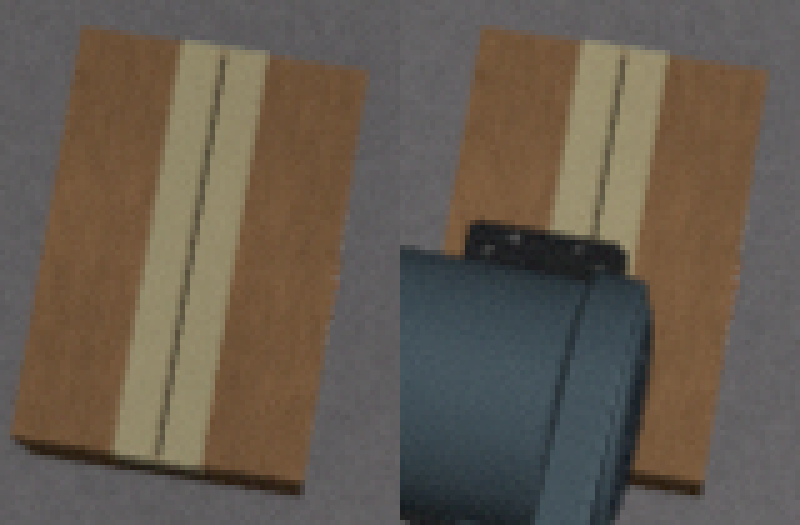

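Before and after, the carton has not moved. Now back to the block.

Call:
{"name": "drive_tool", "arguments": {"rows": [{"dp": [0.004,-0.02,0.005],"yaw": 0,"gripper": 0},{"dp": [0.008,-0.045,0],"yaw": 0,"gripper": 0},{"dp": [0.011,-0.06,0],"yaw": 0,"gripper": 0},{"dp": [0.012,-0.066,0],"yaw": 0,"gripper": 0},{"dp": [0.012,-0.066,0],"yaw": 0,"gripper": 0}]}}

```text
time_s: 24.67
tcp_pos: [0.4858, -0.0989, 0.2536]
tcp_rot: [[0.139, 0.99, -0.01], [0.99, -0.139, -0.023], [-0.025, -0.006, -1.0]]
force: [1.2, 0.7, -0.8]
width: 0.0197
```

Call:
{"name": "drive_tool", "arguments": {"rows": [{"dp": [0.012,-0.066,0],"yaw": 0,"gripper": 0},{"dp": [0.012,-0.066,0],"yaw": 0,"gripper": 0},{"dp": [0.012,-0.066,0],"yaw": 0,"gripper": 0},{"dp": [0.012,-0.066,0],"yaw": 0,"gripper": 0},{"dp": [0.012,-0.066,0],"yaw": 0,"gripper": 0}]}}

```text
time_s: 25.08
tcp_pos: [0.5126, -0.2743, 0.2486]
tcp_rot: [[0.139, 0.99, -0.017], [0.99, -0.139, -0.019], [-0.021, -0.014, -1.0]]
force: [0.5, -0.2, -0.9]
width: 0.0198
```

Call:
{"name": "drive_tool", "arguments": {"rows": [{"dp": [0.01,-0.05,0],"yaw": 0,"gripper": 0},{"dp": [0.006,-0.03,0],"yaw": 0,"gripper": 0},{"dp": [0.002,-0.01,0],"yaw": 0,"gripper": 0},{"dp": [0,0,0],"yaw": 0,"gripper": 0},{"dp": [0,0,0],"yaw": 0,"gripper": 0}]}}

```text
time_s: 25.5
tcp_pos: [0.5173, -0.3305, 0.2418]
tcp_rot: [[0.148, 0.989, -0.026], [0.989, -0.148, -0.013], [-0.017, -0.023, -1.0]]
force: [0.1, -0.0, -0.4]
width: 0.0197
```

```bash
cat >t2.py <<'E'
from h import *
s=get_state();t=tip(s);print(s["time_s"],"tip",t.round(4),"to go mm",(([.5302,-.3291,.009]-t)*1e3).round(1),"F",s["force"].round(1),"stick tilt",(np.array(s["tcp_rot"])@(np.array(pickle.load(open('g.pkl','rb'))["tcp_rot"]).T@[0,0,1]))[:2].round(3))
E
python3 t2.py
```

```text
25.5 tip [ 0.5149 -0.329   0.1724] to go mm [ 1.530e+01 -1.000e-01 -1.634e+02] F [ 0.1 -0.  -0.4] stick tilt [ 0.031 -0.011]
```

Call:
{"name": "drive_tool", "arguments": {"rows": [{"dp": [0.006,0,-0.015],"yaw": 0,"gripper": 0},{"dp": [0.01,0,-0.03],"yaw": 0,"gripper": 0},{"dp": [0.01,0,-0.035],"yaw": 0,"gripper": 0},{"dp": [0.005,0,-0.035],"yaw": 0,"gripper": 0},{"dp": [0,0,-0.03],"yaw": 0,"gripper": 0}]}}

```text
time_s: 25.92
tcp_pos: [0.5354, -0.3257, 0.1696]
tcp_rot: [[0.143, 0.99, -0.02], [0.99, -0.143, -0.017], [-0.019, -0.018, -1.0]]
force: [0.2, 0.5, -0.3]
width: 0.0195
```

Call:
{"name": "drive_tool", "arguments": {"rows": [{"dp": [0,0,-0.02],"yaw": 0,"gripper": 0},{"dp": [0,0,-0.01],"yaw": 0,"gripper": 0},{"dp": [0,0,0],"yaw": 0,"gripper": 0},{"dp": [0,0,0],"yaw": 0,"gripper": 0},{"dp": [0,0,0],"yaw": 0,"gripper": 0}]}}

```text
time_s: 26.33
tcp_pos: [0.5345, -0.3191, 0.1495]
tcp_rot: [[0.137, 0.99, -0.025], [0.99, -0.137, -0.011], [-0.015, -0.024, -1.0]]
force: [0.8, -0.2, -0.7]
width: 0.0196
```

```bash
python3 t2.py
```

```text
26.3333 tip [ 0.5321 -0.3174  0.0801] to go mm [ -1.9 -11.7 -71.1] F [ 0.8 -0.2 -0.7] stick tilt [ 0.032 -0.013]
```

Call:
{"name": "drive_tool", "arguments": {"rows": [{"dp": [-0.001,-0.006,-0.005],"yaw": 0,"gripper": 0},{"dp": [-0.002,-0.01,-0.006],"yaw": 0,"gripper": 0},{"dp": [-0.001,-0.006,-0.006],"yaw": 0,"gripper": 0},{"dp": [0,-0.001,0],"yaw": 0,"gripper": 0},{"dp": [0,0,0],"yaw": 0,"gripper": 0}]}}

```text
time_s: 26.75
tcp_pos: [0.5337, -0.3336, 0.1439]
tcp_rot: [[0.137, 0.99, -0.021], [0.99, -0.138, -0.016], [-0.018, -0.018, -1.0]]
force: [0.2, 0.0, -0.6]
width: 0.02
```

```bash
python3 t2.py
```

```text
26.75 tip [ 0.5316 -0.3323  0.0745] to go mm [ -1.4   3.2 -65.5] F [ 0.2  0.  -0.6] stick tilt [ 0.027 -0.008]
```

Call:
{"name": "drive_tool", "arguments": {"rows": [{"dp": [-0.002,0.003,-0.004],"yaw": 0,"gripper": 0},{"dp": [-0.002,0.002,-0.006],"yaw": 0,"gripper": 0},{"dp": [0,0.001,-0.004],"yaw": 0,"gripper": 0},{"dp": [0,0,0],"yaw": 0,"gripper": 0},{"dp": [0,0,0],"yaw": 0,"gripper": 0}]}}

```text
time_s: 27.17
tcp_pos: [0.5312, -0.3306, 0.1362]
tcp_rot: [[0.138, 0.99, -0.021], [0.99, -0.139, -0.015], [-0.018, -0.018, -1.0]]
force: [0.3, 0.3, -0.6]
width: 0.0201
```

```bash
python3 t2.py; python3 - <<'E'
from h import *
s=get_state();a=read_camera("scene");w=read_camera("wrist");t=tip(s);p=proj("scene",t);print(p,proj("scene",[.5302,-.3291,.055]))
x,y=int(p[0]-40),int(p[1]-50)
cv2.imwrite("pics/ins.png",np.hstack([cv2.resize(a[y:y+75,x:x+80],None,fx=4,fy=4,interpolation=3),cv2.resize(w[150:300,150:400],None,fx=2,fy=2,interpolation=3)]))
E
```

```text
27.1667 tip [ 0.5292 -0.3293  0.0667] to go mm [  1.    0.2 -57.7] F [ 0.3  0.3 -0.6] stick tilt [ 0.027 -0.008]
[167.90287361 176.49473571] [168.44412718 180.50989089]
```

View pics/ins.png

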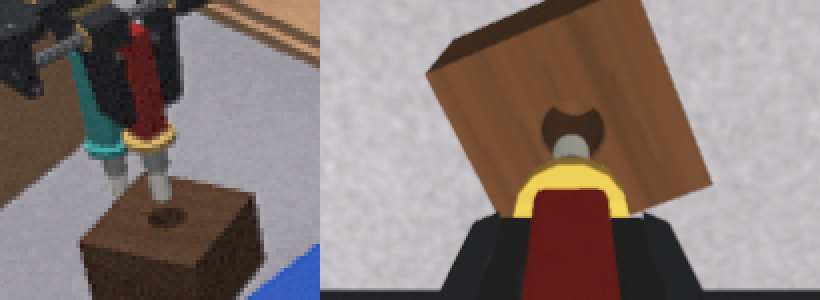

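The tip is over the hole: scene tip (161,198) above the mouth at (166,217), and the wrist view shows it centred. Inserting now.

Call:
{"name": "drive_tool", "arguments": {"rows": [{"dp": [0.001,0,-0.005],"yaw": 0,"gripper": 0},{"dp": [0,0,-0.01],"yaw": 0,"gripper": 0},{"dp": [0,0,-0.012],"yaw": 0,"gripper": 0},{"dp": [0,0,-0.012],"yaw": 0,"gripper": 0},{"dp": [0,0,-0.012],"yaw": 0,"gripper": 0}]}}

```text
time_s: 27.68
tcp_pos: [0.5329, -0.3313, 0.1103]
tcp_rot: [[0.138, 0.99, -0.018], [0.99, -0.138, -0.018], [-0.02, -0.015, -1.0]]
force: [0.7, 0.7, -1.1]
width: 0.0197
```

```bash
python3 t2.py
```

```text
27.6833 tip [ 0.531  -0.3301  0.0409] to go mm [ -0.8   1.  -31.9] F [ 0.7  0.7 -1.1] stick tilt [ 0.024 -0.006]
```

Inside the hole with no contact force. Continuing.

Call:
{"name": "drive_tool", "arguments": {"rows": [{"dp": [-0.001,0.001,-0.012],"yaw": 0,"gripper": 0},{"dp": [-0.001,0.001,-0.012],"yaw": 0,"gripper": 0},{"dp": [0,0,-0.01],"yaw": 0,"gripper": 0},{"dp": [0,0,-0.008],"yaw": 0,"gripper": 0},{"dp": [0,0,-0.005],"yaw": 0,"gripper": 0}]}}

```text
time_s: 28.1
tcp_pos: [0.5306, -0.3292, 0.0816]
tcp_rot: [[0.138, 0.99, -0.021], [0.99, -0.138, -0.015], [-0.018, -0.019, -1.0]]
force: [-0.4, -0.8, -1.0]
width: 0.0198
```

```bash
python3 t2.py
```

```text
28.1 tip [ 0.5285 -0.3278  0.0122] to go mm [ 1.7 -1.3 -3.2] F [-0.4 -0.8 -1. ] stick tilt [ 0.027 -0.009]
```

Call:
{"name": "drive_tool", "arguments": {"rows": [{"dp": [0.001,-0.001,-0.003],"yaw": 0,"gripper": 0},{"dp": [0,0,-0.002],"yaw": 0,"gripper": 0},{"dp": [0,0,-0.001],"yaw": 0,"gripper": 0},{"dp": [0,0,0],"yaw": 0,"gripper": 0},{"dp": [0,0,0],"yaw": 0,"gripper": 0}]}}

```text
time_s: 28.52
tcp_pos: [0.5315, -0.3301, 0.0791]
tcp_rot: [[0.138, 0.99, -0.021], [0.99, -0.138, -0.016], [-0.018, -0.018, -1.0]]
force: [-0.7, -0.7, -0.9]
width: 0.0197
```

```bash
python3 t2.py
```

```text
28.5167 tip [ 0.5294 -0.3288  0.0097] to go mm [ 0.8 -0.3 -0.7] F [-0.7 -0.7 -0.9] stick tilt [ 0.027 -0.008]
```

Call:
{"name": "drive_tool", "arguments": {"rows": [{"dp": [0,0,0],"yaw": 0,"gripper": 0.26},{"dp": [0,0,0],"yaw": 0,"gripper": 0.28},{"dp": [0,0,0],"yaw": 0,"gripper": 0.32},{"dp": [0,0,0],"yaw": 0,"gripper": 0.4},{"dp": [0,0,0],"yaw": 0,"gripper": 0.5}]}}

```text
time_s: 28.93
tcp_pos: [0.5322, -0.3307, 0.0799]
tcp_rot: [[0.138, 0.99, -0.019], [0.99, -0.138, -0.017], [-0.02, -0.016, -1.0]]
force: [0.6, -0.3, -0.6]
width: 0.0395
```

Call:
{"name": "drive_tool", "arguments": {"rows": [{"dp": [0,0,0],"yaw": 0,"gripper": 0.6},{"dp": [0,0,0],"yaw": 0,"gripper": 0.7},{"dp": [0,0,0],"yaw": 0,"gripper": 0.75},{"dp": [0,0,0],"yaw": 0,"gripper": 0.75},{"dp": [0,0,0],"yaw": 0,"gripper": 0.75}]}}

```text
time_s: 29.35
tcp_pos: [0.5322, -0.3308, 0.0799]
tcp_rot: [[0.138, 0.99, -0.019], [0.99, -0.138, -0.017], [-0.02, -0.016, -1.0]]
force: [0.5, 1.0, 0.4]
width: 0.0659
```

Call:
{"name": "drive_tool", "arguments": {"rows": [{"dp": [0,0,0.01],"yaw": 0,"gripper": 0.75},{"dp": [0,0,0.02],"yaw": 0,"gripper": 0.75},{"dp": [0,0,0.03],"yaw": 0,"gripper": 0.75},{"dp": [0,0,0.04],"yaw": 0,"gripper": 0.75},{"dp": [0,0,0.05],"yaw": 0,"gripper": 0.75}]}}

```text
time_s: 29.77
tcp_pos: [0.5287, -0.3278, 0.1531]
tcp_rot: [[0.138, 0.99, -0.028], [0.99, -0.138, -0.009], [-0.013, -0.026, -1.0]]
force: [0.2, -0.5, 0.0]
width: 0.0659
```

Call:
{"name": "drive_tool", "arguments": {"rows": [{"dp": [0,0,0.05],"yaw": 0,"gripper": 0.75},{"dp": [0,0,0.05],"yaw": 0,"gripper": 0.75},{"dp": [0,0,0.03],"yaw": 0,"gripper": 0.75},{"dp": [0,0,0.02],"yaw": 0,"gripper": 0.75},{"dp": [0,0,0],"yaw": 0,"gripper": 0.75}]}}

```text
time_s: 30.18
tcp_pos: [0.5307, -0.3294, 0.243]
tcp_rot: [[0.138, 0.99, -0.018], [0.99, -0.138, -0.018], [-0.02, -0.015, -1.0]]
force: [0.4, -1.3, -0.3]
width: 0.0664
```

```bash
python3 - <<'E'
from h import *
s=get_state();print(s["time_s"],s["tcp_pos"],s["width"])
a=read_camera("scene");w=read_camera("wrist");cv2.imwrite("pics/scf.png",a)
q=proj("wrist",[.5302,-.3291,.1],s);X,Y=int(np.clip(q[0]-75,0,410)),int(np.clip(q[1]-75,0,270))
cv2.imwrite("pics/fin.png",np.hstack([cv2.resize(a[125:225,130:230],None,fx=4,fy=4,interpolation=3),cv2.resize(w[Y:Y+150,X:X+150],(400,400),interpolation=3)]))
for P in([.5302,-.3291,.133],[.5302,-.3291,.061]):print(proj("scene",P),(proj("wrist",P,s)-[X,Y])*400/150+[400,0])
E
```

```text
30.1833 [ 0.53074932 -0.32936223  0.24302298] 0.06636542952811736
[163.13773725 154.37638528] [600.24512447 231.62024809]
[168.05269486 178.58218873] [602.30889284 170.5311919 ]
```

View pics/fin.png

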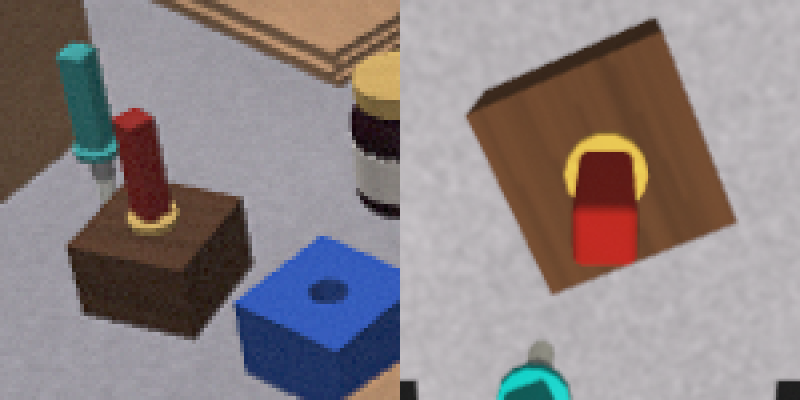

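View pics/scf.png

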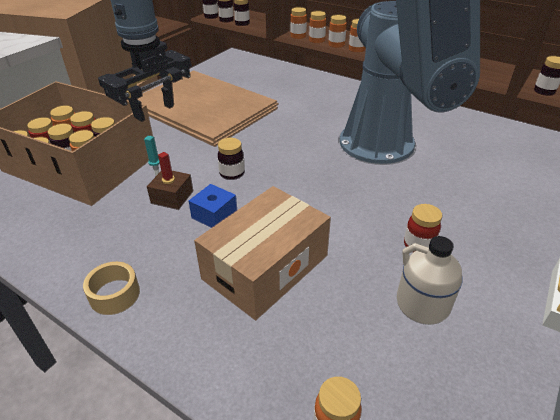

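The burnisher stands upright with its collar flat on the wooden block, within about 1 mm of where it began. Carton, jug and jars look unmoved, and the gripper is clear. Handing in.

```bash
python3 -c "
from plant import *
print(finish_job())"
```

```text
the job is handed in; nothing more can be done
None
```

I took the red burnisher from the wooden block and rubbed the seam once, from the far end to the near end. I then stood it back in its block, let go, and handed the job in after about 30 s of robot time (limit 61 s).

- **Rub:** The tip went from about 2 mm inside the far end to the near end at about 25 mm/s. By my estimate it stayed within about 1.5 mm of the seam. The mid-stroke and near-end pictures show the tip on the seam.
- **Pressure:** Mostly 4–6 N, allowing for the stick's weight. It was less steady than I wanted, with a dip to about 2.5 N just after the start and one lower reading of about 3.5 N near the end. The tip sank roughly 3 mm by calculation; I saw no sign of crushing.
- **Tool tilt:** The arm's lag tilted the tool by up to about 2.5° and could not be corrected directly. The stick leaned by up to about 2°, which I allowed for in the tip position.
- **Near end:** The last reading under pressure was 112 mm from the middle (the end is at 115 mm). The final few millimetres came as the tip drew off the edge, and I did not measure them.
- **Final pictures:** The burnisher is upright with its collar down on the wooden block. The carton, jug and both jars look unmoved, and the gripper is clear of everything.

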